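# Look into the lever-lid battery box

## Robot

A 6-joint arm with a two-finger parallel gripper is mounted at the origin on the work surface. World frame = base frame: x ahead of the robot, y to its left, z up, the work surface at z = 0. Lengths are in m, angles in rad, forces in N, time in s.
With the tool pointing down it reaches from about 0.225 to 0.875 m from the base axis. Payload 3.4 kg.
Tool frame: the origin (TCP) lies at the very end of the fingers, on their centre line; the grasp point (between the pads) lies 19 mm behind it (manip.pinch_z is the distance from the TCP to the grasp point, in m); z points along the fingers, y is the line along which they close (so a half turn about z gives the same grasp; the last joint's range is limited). The gripper opens to 85 mm and grips with 20 to 120 N. Pads are 22 mm wide; open, the fingers measure 114 mm over their backs; the gripper's body (76 mm by 85 mm) begins 54 mm behind the grasp point. The pads swing forward as they close: fully open they stand 13 mm farther back than shut.
Start: joints at [1.095, 0.276, 1.505, -0, 1.361, -0.121], TCP at [0.2, 0.539, 0.231] pointing down, gripper open.
Joint ranges: [-2.89, 2.89], [-0.75, 2.08], [0.22, 2.7], [-1.18, 4.32], [0.11, 2.71], [-2.7, 2.7]. Speed limits (rad/s): [2.57, 2.57, 3.14, 3.14, 3.14, 3.14].

## Interface

Orientations are given as a unit quaternion [w, x, y, z].
In Python, from rig import manip gives the robot as it stands. The module is installed in compiled form; this text tells all that it offers.
- The arm moves only by the shell command python3 -m jog 'ROWS' [FORCE]. ROWS is JSON, a list of rows, each an object of numbers: "dx", "dy", "dz": the shift along the tool's x, y, z each as a share of 25 cm, from -1 to 1; "ax", "ay", "az": the turn, a rotation vector about the tool's x, y, z each as a share of 90 degrees, from -1 to 1; "grip": the opening, from -1 (shut) to 1 (fully open), so that 0 is half open. A call has 1 to 5 rows; each row is the pose to reach, as a shift and turn from the pose commanded when the call began, along the tool's axes at that moment; what a row does not reach only later rows make up. A row lasts 1/12 s, in which the tool goes at most 41.7 mm and 7.16 degrees, less where a joint would pass 70% of its speed; a pose out of reach is approached as far as the arm can. A call with a number of a shift or a turn outside -1 to 1 is refused whole. A call with a gripper value outside its range is refused whole. The fingers move at their own pace and stop on an object; FORCE is the grip in N (left out, the last holds). Time passes only in rows, so rows that repeat a pose let the fingers close. It gives the time, the measured TCP pose, the force, the opening and the grip force at its end, in the units of the state.
- manip.get_state(): the state, without advancing time (a new reading comes with each control period).
- manip.get_image(name): name is "scene" or "top" or "wrist"; returns a dict with "img" (480x640x3 uint8, red, green, blue), "mtx" (3x3 intrinsics, pixels), "world_to_cam" (4x4, takes a point from world to camera coordinates); the wrist camera has in their place "T_tool_cam" (4x4, takes a point from camera to tool coordinates, whose origin is the TCP and whose axes are the flange's). Camera axes: x right, y down, z forward; pixel columns grow to the right and rows downward; lengths in m; the calibration is good to about 2 mm. A picture is of the moment at which its call begins: read the wrist's pose just before it. There is no depth.
- manip.sign_off(): hands the job in; it is judged then, once.
The state is a dict: "clock": time; "qpos": joint angles; "qd": joint speeds; "effort": joint torques, N m; "position": TCP position; "ee_rot": TCP orientation; "contact_force": force on the tool from outside, world axes, zero at the start; "moment": the same for the moment, N m; "width": finger opening in m; "gripper_force": force on a finger pad.
Only numpy, scipy, OpenCV 4.12 (cv2) and the standard library are available. Lean on these libraries where they do the work, as an engineer would, in place of code of your own. Each camera call takes 0.05 s, during which the arm holds its last target. There are 200 camera calls.

## Task

Press down the wide lever at the front of the battery box with the fingertips until its linked lid stands fully open, and hold it fully open for two seconds so that the batteries inside can be seen. Then let the lever up slowly, easing the lid down until it is fully shut without ever falling or slamming, and move clear. Move the lid by the lever only, do not lift or shove the box, and leave the vase, bird, hub and battery tube where they stand.

Things in the scene. Friction and masses are not known exactly. Their poses are not given: they have to be found in the camera images.
- box: Loose aluminium battery box, open top under a lid, 160 (its x) by 150 (its y) by 110 mm tall, about 2.4 kg, standing on the sideboard by friction only. Origin: centre of its underside. Its x axis points from the front (lever side, facing the robot) to the back (lid hinge); z up.
- lever_pad (a point): The place to press: mid-width on the upper face of the lever, 70 mm from its pivot. The lever is a steel plate 96 mm wide, 6 mm thick, jutting 92 mm forward (box -x) from a pivot in the box's front, 65 mm up. At rest it slopes 0.25 rad up to its free end, this point 85 mm above the sideboard; fully pressed it slopes 0.25 rad down, this point 51 mm up. Axes at rest: those of the box.
- lever (a joint): Angle of the press lever: 0 at rest (up), 0.5 rad fully pressed (hard stop). It is linked to the lid: lid angle = 2.3 x lever angle. It needs about 3 to 8 N down at the pad, and springs back (with the lid slamming) if let go, even near the end; raising the fingertips at 20 to 30 mm/s until the lever is back at 0 is gentle.
- lid (a joint): Angle of the lid: 0 shut, 1.15 rad fully open (lever at its stop). The lid falls shut by its weight and a spring unless the lever is held.
- lid_edge (a point): Middle of the upper front edge of the lid, a grey plastic plate 166 x 154 x 5 mm hinged along the box's top back edge (112 mm up, 80 mm behind the box centre). Shut, it is 117 mm up and 86 mm in front of the box centre; fully open, about 265 mm up and 8 mm behind the box centre.
- vase: Stainless steel vase, round, 88 mm at its widest, 180 mm tall, beside the box (left or right). Origin: centre of its underside. Bystander.
- bird: White porcelain bird on a round foot, about 115 mm long, 54 wide and 106 mm tall, on the other side of the box. Origin: centre of its foot's underside. Bystander.
- hub: Grey plastic hub, flat box 100 by 70 by 28 mm, about 160 mm to the left of the lever. Origin: centre of its underside. Bystander.
- tube: Clear spare battery tube with a black cap, 35 mm across, 103 mm tall, upright, about 160 mm to the right of the lever. Origin: centre of its underside. Bystander.

How it is judged:
By the outcome, as a careful person would: the job done as asked, in the order asked, and still so for the second after the job is handed in, with the robot touching nothing.
It also fails if it takes over 42 s, if anything falls off the work surface, if the arm or the gripper's body presses on something with over 40 N, if the wrist force passes 120 N, or if a joint passes its speed limit or range.

## Working session

There is one attempt and no reset: what is moved stays moved. The work goes in short steps, Python scripts to look and compute and a shell command to move; the robot and the scene stay as the last step left them, time stands still between calls to the robot, and variables do not carry over. Pictures are saved under pics/ and viewed, at most 10 in all, crops included, and the job is handed in when it is done.

```bash
mkdir -p pics
python3 - <<'E'
from rig import manip
import cv2,numpy as np
for n in("scene","top"):
    d=manip.get_image(n);cv2.imwrite(f"pics/{n}0.png",d["img"][...,::-1]);np.savez(f"{n}0.npz",**{k:d[k] for k in("img","mtx","world_to_cam")});print(n,np.linalg.inv(d["world_to_cam"])[:3,3].round(3))
s=manip.get_state();print(s["clock"],s["position"],s["ee_rot"],s["contact_force"])
E
```

```text
scene [1.147 0.085 0.839]
top [ 0.446 -0.046  0.816]
0.1 [0.19954081 0.5387382  0.23051352] [-2.41002783e-04  1.76479394e-01  9.84303963e-01 -8.20890714e-04] [ 0.39560915 -0.5184892  -1.06196082]
```

View pics/scene0.png

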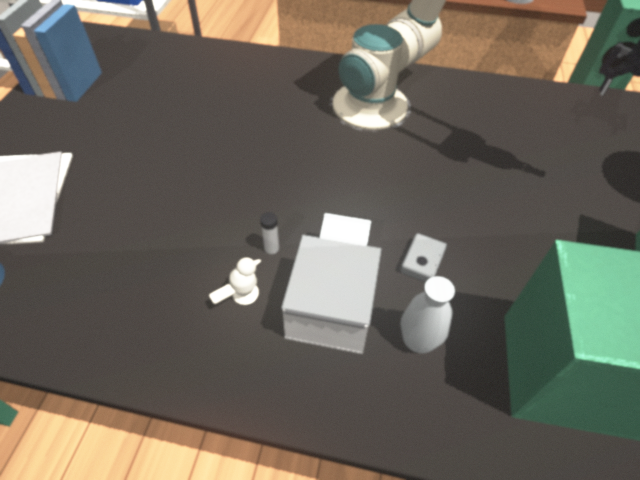

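View pics/top0.png

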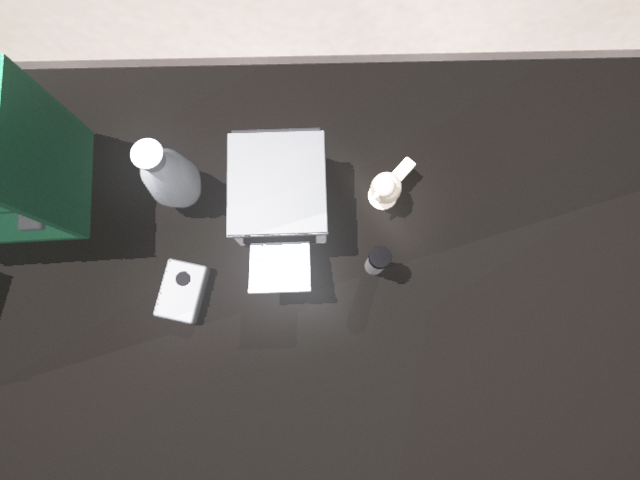

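The scene view, from the back, shows the lid at about (285-380, 238-320) with the white lever above it at (320-371, 215-245). The top view shows the lid at (227-327, 131-237) and the lever at (248-311, 243-293). The hub is near (181,292), the tube (377,262), the vase (170,175) and the bird (385,190). A tall green box stands on the left. Next I triangulate the corners.

```bash
cat > h.py <<'E'
import numpy as np,cv2
def P(d): return d["mtx"]@d["world_to_cam"][:3]
def tri(a,b,pa,pb):
    X=cv2.triangulatePoints(P(a),P(b),np.float64(pa).reshape(2,1),np.float64(pb).reshape(2,1)).ravel();return X[:3]/X[3]
def ray(d,p,z):
    T=np.linalg.inv(d["world_to_cam"]);c=T[:3,3];v=T[:3,:3]@np.linalg.inv(d["mtx"])@[p[0],p[1],1];return c+v*(z-c[2])/v[2]
E
python3 - <<'E'
from h import *
t=np.load("top0.npz");s=np.load("scene0.npz")
def refine(d,pts):
    g=cv2.cvtColor(d["img"],cv2.COLOR_RGB2GRAY);p=np.float32(pts).reshape(-1,1,2)
    return cv2.cornerSubPix(g,p,(4,4),(-1,-1),(3,50,.01)).reshape(-1,2)
n=["lidFL","lidFR","lidBL","lidBR","levL","levR"]
a=refine(t,[(227,237),(327,236),(229,132),(324,131),(248,293),(311,292)])
b=refine(s,[(380,244),(303,238),(366,320),(287,309),(371,219),(323,215)])
for i in range(6):print(n[i],a[i],b[i],tri(t,s,a[i],b[i]).round(4))
for k,p,z in[("green",(93,160),0),("green2",(90,241),0),("hub",(181,292),.028),("hubcorner",(207,265),.028),("tube",(378,258),.103),("vasetop",(148,153),.18)]:print(k,ray(t,p,z).round(3))
for k,p in[("g1",(510,415)),("g2",(505,350)),("gtop",(562,243))]:print(k,ray(s,p,0).round(3))
E
```

```text
lidFL [225.80444 236.44348] [380.64954 247.87097] [0.5934 0.0975 0.1161]
lidFR [327.39728 232.09006] [302.33142 234.29324] [ 0.5965 -0.0558  0.1184]
lidBL [226.97491 133.0195 ] [366. 320.] [0.7565 0.0951 0.1261]
lidBR [323.39075 129.85443] [287. 309.] [ 0.7618 -0.0485  0.1165]
levL [246.94386 292.51566] [370.7999  220.33305] [0.5101 0.0684 0.093 ]
levR [310.57672 290.7126 ] [324.0817  212.59898] [ 0.511  -0.0292  0.0931]
green [0.765 0.367 0.   ]
green2 [0.614 0.361 0.   ]
hub [0.519 0.189 0.028]
hubcorner [0.563 0.147 0.028]
tube [ 0.558 -0.133  0.103]
vasetop [0.704 0.198 0.18 ]
g1 [0.815 0.367 0.   ]
g2 [0.692 0.362 0.   ]
gtop [ 0.401  0.492 -0.   ]
```

```bash
R='{"dx":-0.61,"dy":-0.51,"grip":-1}'; :
python3 -m jog '[{"dx":-0.61,"dy":-0.51,"grip":-1},{"dx":-0.61,"dy":-0.51,"grip":-1},{"dx":-0.61,"dy":-0.51,"grip":-1},{"dx":-0.61,"dy":-0.51,"grip":-1},{"dx":-0.61,"dy":-0.51,"grip":-1}]' 30
python3 -m jog '[{"dx":-0.61,"dy":-0.51,"grip":-1},{"dx":-0.61,"dy":-0.51,"grip":-1},{"dx":-0.61,"dy":-0.51,"grip":-1},{"dx":-0.61,"dy":-0.51,"grip":-1},{"dx":-0.61,"dy":-0.51,"grip":-1}]'
```

```text
schema error: expected keys dx, dy, dz, ax, ay, az, grip
schema error: expected keys dx, dy, dz, ax, ay, az, grip
```

All seven keys are needed in every row.

```bash
python3 -m jog '[{"dx":-0.61,"dy":-0.51,"dz":0,"ax":0,"ay":0,"az":0,"grip":-1},{"dx":-0.61,"dy":-0.51,"dz":0,"ax":0,"ay":0,"az":0,"grip":-1},{"dx":-0.61,"dy":-0.51,"dz":0,"ax":0,"ay":0,"az":0,"grip":-1},{"dx":-0.61,"dy":-0.51,"dz":0,"ax":0,"ay":0,"az":0,"grip":-1},{"dx":-0.61,"dy":-0.51,"dz":0,"ax":0,"ay":0,"az":0,"grip":-1}]' 30
python3 -m jog '[{"dx":-0.61,"dy":-0.51,"dz":0,"ax":0,"ay":0,"az":0,"grip":-1},{"dx":-0.61,"dy":-0.51,"dz":0,"ax":0,"ay":0,"az":0,"grip":-1},{"dx":-0.61,"dy":-0.51,"dz":0,"ax":0,"ay":0,"az":0,"grip":-1},{"dx":-0.61,"dy":-0.51,"dz":0,"ax":0,"ay":0,"az":0,"grip":-1},{"dx":-0.61,"dy":-0.51,"dz":0,"ax":0,"ay":0,"az":0,"grip":-1}]'
python3 -c "
from rig import manip
s=manip.get_state();print(s)"
```

```text
clock: 0.52
position: [0.299, 0.3639, 0.2309]
ee_rot: [0.0, 0.176, 0.984, -0.001]
contact_force: [-0.6, 0.5, 0.6]
width: 0.0255
gripper_force: 0.0
clock: 0.93
position: [0.3979, 0.1914, 0.2312]
ee_rot: [0.0, 0.177, 0.984, -0.0]
contact_force: [-0.9, 0.8, -0.2]
width: -0.0
gripper_force: 0.0
{'clock': 0.9333, 'qpos': array([ 2.91303501e-01,  7.28210023e-02,  1.76448864e+00, -1.02272608e-03,
        1.30426840e+00, -9.23417735e-01]), 'qd': array([-0.84978396,  0.0289306 , -0.0299113 ,  0.02696698, -0.00203239,
       -0.83645793]), 'effort': array([  4.00118172, -29.87042427, -23.3728534 ,  -0.15959313,
         0.20262068,   0.5730724 ]), 'position': array([0.39794266, 0.19139327, 0.23115884]), 'ee_rot': array([ 2.29640794e-04,  1.76965906e-01,  9.84216859e-01, -4.36659683e-04]), 'contact_force': array([-0.91924569,  0.84126728, -0.20181015]), 'moment': array([ 0.017598  , -0.05412803, -0.01153593]), 'gripper_force': 0.0, 'width': -1.7824959780002447e-05}
```

```bash
python3 -m jog '[{"dx":-0.68,"dy":-0.49,"dz":0,"ax":0,"ay":0,"az":-0.226,"grip":-1},{"dx":-0.68,"dy":-0.49,"dz":0,"ax":0,"ay":0,"az":-0.226,"grip":-1},{"dx":-0.68,"dy":-0.49,"dz":0,"ax":0,"ay":0,"az":-0.226,"grip":-1},{"dx":-0.68,"dy":-0.49,"dz":0,"ax":0,"ay":0,"az":-0.226,"grip":-1},{"dx":-0.68,"dy":-0.49,"dz":0,"ax":0,"ay":0,"az":-0.226,"grip":-1}]'
python3 -m jog '[{"dx":0,"dy":0,"dz":0,"ax":0,"ay":0,"az":0,"grip":-1},{"dx":0,"dy":0,"dz":0,"ax":0,"ay":0,"az":0,"grip":-1},{"dx":0,"dy":0,"dz":0,"ax":0,"ay":0,"az":0,"grip":-1}]'
python3 - <<'E'
from rig import manip
import cv2,numpy as np
s=manip.get_state();d=manip.get_image("wrist");cv2.imwrite("pics/w1.png",d["img"][...,::-1]);print(s["position"],s["ee_rot"],s["qpos"]);print(d["T_tool_cam"].round(3),d["mtx"])
E
```

```text
clock: 1.35
position: [0.5049, 0.0328, 0.2311]
ee_rot: [-0.0, -0.001, 1.0, 0.0]
contact_force: [1.3, 1.1, 0.4]
width: -0.0001
gripper_force: 0.0
clock: 1.6
position: [0.5038, 0.0346, 0.2307]
ee_rot: [-0.001, 0.0, 1.0, 0.0]
contact_force: [0.5, -0.1, 0.2]
width: -0.0001
gripper_force: 0.0
[0.50384851 0.03460362 0.23069539] [-9.94720356e-04  4.41243288e-04  9.99999304e-01  4.55690507e-04] [-6.98433437e-02  1.71737802e-01  1.64737496e+00  7.95218717e-04
  1.32452782e+00 -1.63995184e+00]
[[ 0.001 -0.961 -0.278  0.071]
 [ 1.     0.001 -0.001 -0.001]
 [ 0.001 -0.278  0.961 -0.142]
 [ 0.     0.     0.     1.   ]] [[352.10836911   0.         320.80417104]
 [  0.         352.10836911 239.93401161]
 [  0.           0.           1.        ]]
```

View pics/w1.png

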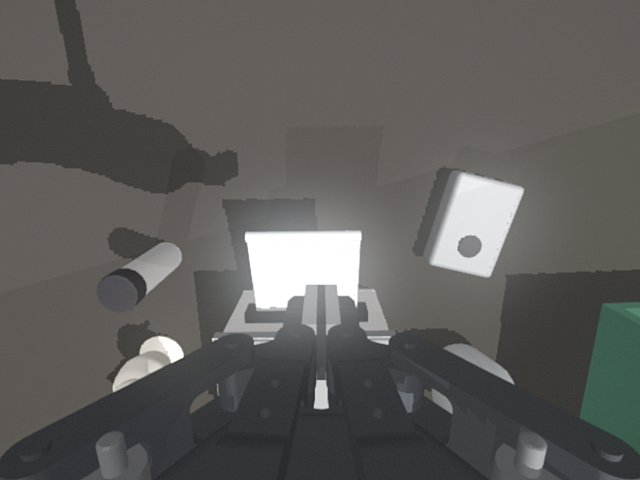

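The wrist view shows the lever at (247-360, 232-310), with its free edge at row about 235. The hub is at (472,225) and the tube at (140,275). I cross-check this against the triangulated lever end.

Run:
```python
import numpy as np
from rig import manip
from scipy.spatial.transform import Rotation as Ro
s=manip.get_state();q=s["ee_rot"];R=Ro.from_quat([*q[1:],q[0]]).as_matrix();d=manip.get_image("wrist");T=d["T_tool_cam"]
c=s["position"]+R@T[:3,3]
for p in[(247,235),(361,235),(255,309),(356,309)]:
  v=R@T[:3,:3]@np.linalg.inv(d["mtx"])@[*p,1]
  for z in(.091,.068):print(p,z,(c+v*(z-c[2])/v[2]).round(4))
```

```text
(247, 235) 0.091 [ 0.5098 -0.0272  0.091 ]
(247, 235) 0.068 [ 0.5161 -0.0322  0.068 ]
(361, 235) 0.091 [0.5097 0.0675 0.091 ]
(361, 235) 0.068 [0.516  0.0703 0.068 ]
(255, 309) 0.091 [ 0.5776 -0.024   0.091 ]
(255, 309) 0.068 [ 0.5894 -0.0287  0.068 ]
(356, 309) 0.091 [0.5775 0.0653 0.091 ]
(356, 309) 0.068 [0.5893 0.0679 0.068 ]
```

```bash
python3 -m jog '[{"dx":-0.1,"dy":-0.058,"dz":0.1,"ax":0,"ay":-0.08,"az":0,"grip":-1},{"dx":-0.104,"dy":-0.058,"dz":0.22,"ax":0,"ay":-0.167,"az":0,"grip":-1},{"dx":-0.104,"dy":-0.058,"dz":0.34,"ax":0,"ay":-0.167,"az":0,"grip":-1},{"dx":-0.104,"dy":-0.058,"dz":0.42,"ax":0,"ay":-0.167,"az":0,"grip":-1},{"dx":-0.104,"dy":-0.058,"dz":0.42,"ax":0,"ay":-0.167,"az":0,"grip":-1}]'
python3 -m jog '[{"dx":0,"dy":0,"dz":0,"ax":0,"ay":0,"az":0,"grip":-1},{"dx":0,"dy":0,"dz":0,"ax":0,"ay":0,"az":0,"grip":-1},{"dx":0,"dy":0,"dz":0,"ax":0,"ay":0,"az":0,"grip":-1},{"dx":0,"dy":0,"dz":0,"ax":0,"ay":0,"az":0,"grip":-1}]'
```

```text
clock: 2.12
position: [0.5242, 0.022, 0.1215]
ee_rot: [0.125, -0.001, 0.992, 0.001]
contact_force: [-0.5, 0.8, 0.1]
width: 0.0
gripper_force: 0.0
clock: 2.45
position: [0.5325, 0.0201, 0.1284]
ee_rot: [0.133, -0.0, 0.991, -0.0]
contact_force: [0.7, -0.1, 0.1]
width: -0.0001
gripper_force: 0.0
```

```bash
python3 -m jog '[{"dx":0.012,"dy":0,"dz":0.044,"ax":0,"ay":0,"az":0,"grip":-1},{"dx":0.024,"dy":0,"dz":0.088,"ax":0,"ay":0,"az":0,"grip":-1},{"dx":0.036,"dy":0,"dz":0.131,"ax":0,"ay":0,"az":0,"grip":-1},{"dx":0.036,"dy":0,"dz":0.131,"ax":0,"ay":0,"az":0,"grip":-1},{"dx":0.036,"dy":0,"dz":0.131,"ax":0,"ay":0,"az":0,"grip":-1}]'
python3 -m jog '[{"dx":0.002,"dy":0,"dz":0.008,"ax":0,"ay":0,"az":0,"grip":-1},{"dx":0.004,"dy":0,"dz":0.016,"ax":0,"ay":0,"az":0,"grip":-1},{"dx":0.006,"dy":0,"dz":0.024,"ax":0,"ay":0,"az":0,"grip":-1},{"dx":0.006,"dy":0,"dz":0.024,"ax":0,"ay":0,"az":0,"grip":-1},{"dx":0.006,"dy":0,"dz":0.024,"ax":0,"ay":0,"az":0,"grip":-1}]'
```

```text
clock: 2.87
position: [0.5308, 0.02, 0.0928]
ee_rot: [0.131, -0.0, 0.991, 0.0]
contact_force: [0.0, -0.1, 0.4]
width: -0.0001
gripper_force: 0.0
clock: 3.28
position: [0.5312, 0.0199, 0.087]
ee_rot: [0.132, -0.0, 0.991, -0.0]
contact_force: [-0.5, -0.1, 5.0]
width: -0.0002
gripper_force: 2.2
```

```bash
python3 -m jog '[{"dx":0.002,"dy":0,"dz":0.008,"ax":0,"ay":0,"az":0,"grip":-1},{"dx":0.004,"dy":0,"dz":0.016,"ax":0,"ay":0,"az":0,"grip":-1},{"dx":0.006,"dy":0,"dz":0.024,"ax":0,"ay":0,"az":0,"grip":-1},{"dx":0.008,"dy":0,"dz":0.032,"ax":0,"ay":0,"az":0,"grip":-1},{"dx":0.010,"dy":0,"dz":0.04,"ax":0,"ay":0,"az":0,"grip":-1}]'
python3 -m jog '[{"dx":0.002,"dy":0,"dz":0.008,"ax":0,"ay":0,"az":0,"grip":-1},{"dx":0.004,"dy":0,"dz":0.016,"ax":0,"ay":0,"az":0,"grip":-1},{"dx":0.006,"dy":0,"dz":0.024,"ax":0,"ay":0,"az":0,"grip":-1},{"dx":0.008,"dy":0,"dz":0.032,"ax":0,"ay":0,"az":0,"grip":-1},{"dx":0.010,"dy":0,"dz":0.04,"ax":0,"ay":0,"az":0,"grip":-1}]'
```

```text
clock: 3.7
position: [0.5299, 0.02, 0.076]
ee_rot: [0.13, -0.0, 0.991, -0.0]
contact_force: [-3.3, -0.5, 6.1]
width: 0.0003
gripper_force: 2.5
clock: 4.12
position: [0.5301, 0.0201, 0.0653]
ee_rot: [0.13, -0.0, 0.991, 0.0]
contact_force: [-3.4, -0.8, 4.6]
width: 0.0005
gripper_force: 2.3
```

```bash
python3 -m jog '[{"dx":0.002,"dy":0,"dz":0.008,"ax":0,"ay":0,"az":0,"grip":-1},{"dx":0.004,"dy":0,"dz":0.016,"ax":0,"ay":0,"az":0,"grip":-1},{"dx":0.006,"dy":0,"dz":0.024,"ax":0,"ay":0,"az":0,"grip":-1},{"dx":0.008,"dy":0,"dz":0.032,"ax":0,"ay":0,"az":0,"grip":-1},{"dx":0.008,"dy":0,"dz":0.032,"ax":0,"ay":0,"az":0,"grip":-1}]'
python3 -m jog '[{"dx":0.001,"dy":0,"dz":0.004,"ax":0,"ay":0,"az":0,"grip":-1},{"dx":0.002,"dy":0,"dz":0.008,"ax":0,"ay":0,"az":0,"grip":-1},{"dx":0.002,"dy":0,"dz":0.008,"ax":0,"ay":0,"az":0,"grip":-1}]'
```

```text
clock: 4.53
position: [0.5308, 0.0201, 0.0567]
ee_rot: [0.13, -0.0, 0.991, 0.0]
contact_force: [-3.1, -0.2, 2.7]
width: 0.0004
gripper_force: 1.7
clock: 4.78
position: [0.5311, 0.0201, 0.0551]
ee_rot: [0.131, -0.0, 0.991, 0.0]
contact_force: [-3.2, -0.6, 2.6]
width: 0.0005
gripper_force: 1.7
```

```bash
python3 -m jog '[{"dx":0.001,"dy":0,"dz":0.004,"ax":0,"ay":0,"az":0,"grip":-1},{"dx":0.002,"dy":0,"dz":0.008,"ax":0,"ay":0,"az":0,"grip":-1},{"dx":0.002,"dy":0,"dz":0.008,"ax":0,"ay":0,"az":0,"grip":-1}]'
python3 -m jog '[{"dx":0.001,"dy":0,"dz":0.004,"ax":0,"ay":0,"az":0,"grip":-1},{"dx":0.001,"dy":0,"dz":0.004,"ax":0,"ay":0,"az":0,"grip":-1}]'
```

```text
clock: 5.03
position: [0.5313, 0.0201, 0.0531]
ee_rot: [0.131, -0.0, 0.991, 0.0]
contact_force: [-3.1, 0.7, 2.5]
width: -0.0001
gripper_force: 1.6
clock: 5.2
position: [0.5315, 0.0201, 0.0522]
ee_rot: [0.131, -0.0, 0.991, 0.0]
contact_force: [-0.9, 1.1, 2.9]
width: -0.0001
gripper_force: 1.5
```

```bash
python3 -m jog '[{"dx":0.001,"dy":0,"dz":0.004,"ax":0,"ay":0,"az":0,"grip":-1},{"dx":0.001,"dy":0,"dz":0.004,"ax":0,"ay":0,"az":0,"grip":-1}]'
python3 - <<'E'
from rig import manip
import cv2,numpy as np
d=manip.get_image("scene");np.savez("scene1.npz",**{k:d[k] for k in("img","mtx","world_to_cam")});cv2.imwrite("pics/s1.png",d["img"][...,::-1])
E
```

```text
clock: 5.37
position: [0.5317, 0.0201, 0.0513]
ee_rot: [0.131, -0.0, 0.991, 0.0]
contact_force: [-1.0, 1.6, 2.9]
width: -0.0
gripper_force: 1.5
```

View pics/s1.png

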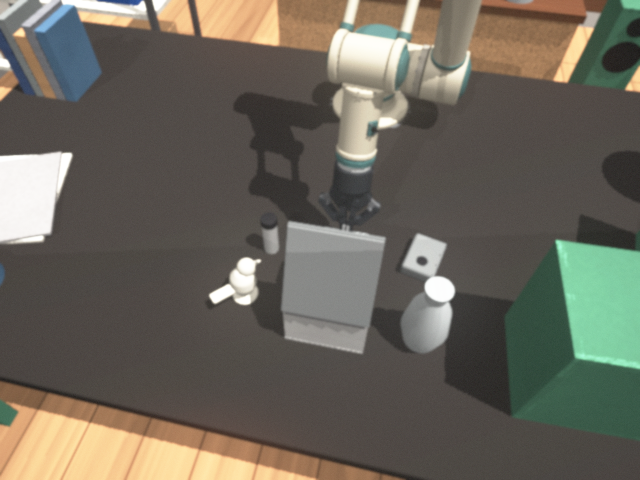

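The lid is well up, its free edge running from (289,225) to (383,237), and nothing else has moved. I continue in small steps until the stop raises the force.

```bash
python3 -m jog '[{"dx":0.001,"dy":0,"dz":0.004,"ax":0,"ay":0,"az":0,"grip":-1},{"dx":0.001,"dy":0,"dz":0.004,"ax":0,"ay":0,"az":0,"grip":-1}]'
python3 -m jog '[{"dx":0.001,"dy":0,"dz":0.004,"ax":0,"ay":0,"az":0,"grip":-1},{"dx":0.001,"dy":0,"dz":0.004,"ax":0,"ay":0,"az":0,"grip":-1}]'
python3 - <<'E'
from h import *
s=np.load("scene1.npz")
for th in(.9,1,1.05,1.1,1.15,1.2):
    X=np.array([.761-.166*np.cos(th)-.005*np.sin(th),.022,.112+.166*np.sin(th)+.005*np.cos(th),1]);p=P(s)@X;print(th,X[:3].round(3),(p[:2]/p[2]).round(1))
E
```

```text
clock: 5.58
position: [0.5318, 0.02, 0.0506]
ee_rot: [0.132, -0.0, 0.991, 0.0]
contact_force: [-2.7, 1.5, 7.3]
width: -0.0002
gripper_force: 3.4
clock: 5.75
position: [0.5319, 0.02, 0.0502]
ee_rot: [0.132, -0.0, 0.991, 0.0]
contact_force: [-4.8, 1.4, 12.7]
width: -0.0001
gripper_force: 6.5
0.9 [0.654 0.022 0.245] [339.4 221.5]
1 [0.667 0.022 0.254] [338.1 224. ]
1.05 [0.674 0.022 0.258] [337.4 225.6]
1.1 [0.681 0.022 0.262] [336.7 227.6]
1.15 [0.689 0.022 0.266] [335.9 229.8]
1.2 [0.696 0.022 0.269] [335.1 232.3]
```

The force has reached 12.7 N and travel has stalled, so the lever is at its stop. I hold here.

```bash
Z='{"dx":0,"dy":0,"dz":0,"ax":0,"ay":0,"az":0,"grip":-1}'; unset Z
python3 -m jog '[{"dx":0,"dy":0,"dz":0,"ax":0,"ay":0,"az":0,"grip":-1},{"dx":0,"dy":0,"dz":0,"ax":0,"ay":0,"az":0,"grip":-1},{"dx":0,"dy":0,"dz":0,"ax":0,"ay":0,"az":0,"grip":-1},{"dx":0,"dy":0,"dz":0,"ax":0,"ay":0,"az":0,"grip":-1},{"dx":0,"dy":0,"dz":0,"ax":0,"ay":0,"az":0,"grip":-1}]'
python3 - <<'E'
from rig import manip
import cv2,numpy as np
d=manip.get_image("scene");cv2.imwrite("pics/s2.png",d["img"][200:380,220:480,::-1])
e=manip.get_image("top");cv2.imwrite("pics/t2.png",e["img"][...,::-1])
E
for i in 1 2 3 4 5; do python3 -m jog '[{"dx":0,"dy":0,"dz":0,"ax":0,"ay":0,"az":0,"grip":-1},{"dx":0,"dy":0,"dz":0,"ax":0,"ay":0,"az":0,"grip":-1},{"dx":0,"dy":0,"dz":0,"ax":0,"ay":0,"az":0,"grip":-1},{"dx":0,"dy":0,"dz":0,"ax":0,"ay":0,"az":0,"grip":-1},{"dx":0,"dy":0,"dz":0,"ax":0,"ay":0,"az":0,"grip":-1}]' | grep -E "clock|pos|contact"; done
```

```text
clock: 6.17
position: [0.5319, 0.0201, 0.0502]
ee_rot: [0.132, -0.0, 0.991, -0.0]
contact_force: [-3.5, 2.0, 10.9]
width: -0.0001
gripper_force: 5.9
clock: 6.68
position: [0.5319, 0.0201, 0.0502]
contact_force: [-3.9, 2.0, 11.0]
clock: 7.1
position: [0.5319, 0.0201, 0.0502]
contact_force: [-4.4, 1.2, 11.5]
clock: 7.52
position: [0.5319, 0.0201, 0.0502]
contact_force: [-4.2, 2.1, 11.8]
clock: 7.93
position: [0.5319, 0.02, 0.0502]
contact_force: [-4.1, 1.8, 11.8]
clock: 8.35
position: [0.5319, 0.0201, 0.0502]
contact_force: [-4.0, 1.8, 10.3]
```

View pics/t2.png

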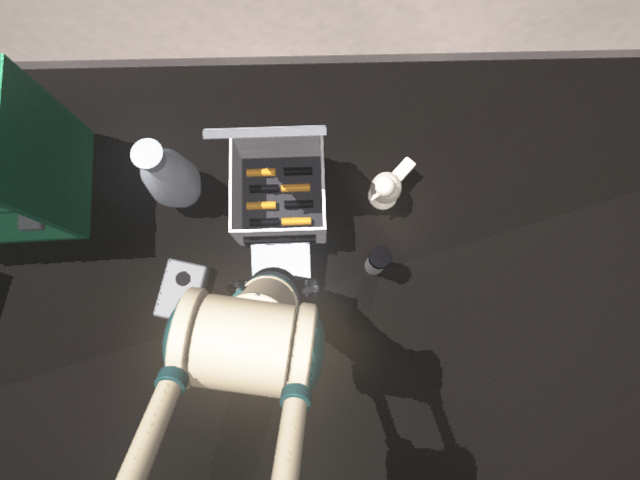

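The top view shows the lid upright at (204-327, 130) and the batteries plainly visible at (250-315, 170-225). The box and bystanders are where they were. The hold has lasted over 2.5 s, so I ease up at about 22 mm/s.

```bash
for i in 1 2 3 4 5; do python3 -m jog '[{"dx":-0.002,"dy":0,"dz":-0.0075,"ax":0,"ay":0,"az":0,"grip":-1},{"dx":-0.004,"dy":0,"dz":-0.015,"ax":0,"ay":0,"az":0,"grip":-1},{"dx":-0.006,"dy":0,"dz":-0.0225,"ax":0,"ay":0,"az":0,"grip":-1},{"dx":-0.008,"dy":0,"dz":-0.03,"ax":0,"ay":0,"az":0,"grip":-1},{"dx":-0.01,"dy":0,"dz":-0.0375,"ax":0,"ay":0,"az":0,"grip":-1}]' | grep -E "clock|pos|contact"; done
```

```text
clock: 8.77
position: [0.5306, 0.02, 0.0586]
contact_force: [-2.5, 0.6, 3.3]
clock: 9.18
position: [0.531, 0.02, 0.0686]
contact_force: [-3.3, 0.6, 3.9]
clock: 9.6
position: [0.5319, 0.02, 0.0788]
contact_force: [-1.0, -0.3, 4.5]
clock: 10.02
position: [0.5333, 0.0198, 0.0891]
contact_force: [1.7, 0.4, 1.5]
clock: 10.43
position: [0.53, 0.0201, 0.0971]
contact_force: [0.6, -0.4, -0.7]
```

The lever is back up and contact is off. Now I retreat up and back, then check.

```bash
python3 -m jog '[{"dx":0,"dy":0,"dz":-0.08,"ax":0,"ay":0,"az":0,"grip":-1},{"dx":0,"dy":0,"dz":-0.2,"ax":0,"ay":0,"az":0,"grip":-1},{"dx":0.1,"dy":0,"dz":-0.32,"ax":0,"ay":0,"az":0,"grip":-1},{"dx":0.2,"dy":0,"dz":-0.44,"ax":0,"ay":0,"az":0,"grip":-1},{"dx":0.2,"dy":0,"dz":-0.44,"ax":0,"ay":0,"az":0,"grip":-1}]'
python3 -m jog '[{"dx":0.15,"dy":0,"dz":-0.1,"ax":0,"ay":0,"az":0,"grip":-1},{"dx":0.15,"dy":0,"dz":-0.1,"ax":0,"ay":0,"az":0,"grip":-1},{"dx":0.15,"dy":0,"dz":-0.1,"ax":0,"ay":0,"az":0,"grip":-1},{"dx":0.15,"dy":0,"dz":-0.1,"ax":0,"ay":0,"az":0,"grip":-1},{"dx":0.15,"dy":0,"dz":-0.1,"ax":0,"ay":0,"az":0,"grip":-1}]'
python3 - <<'E'
from rig import manip
import cv2
a=manip.get_image("scene")["img"][180:380,190:490];b=cv2.imread("pics/scene0.png")[180:380,190:490,::-1]
cv2.imwrite("pics/s3.png",cv2.vconcat([b,a])[...,::-1])
E
```

```text
clock: 10.85
position: [0.4504, 0.0204, 0.1939]
ee_rot: [0.132, -0.0, 0.991, -0.0]
contact_force: [0.1, -0.3, -0.4]
width: 0.0002
gripper_force: 0.0
clock: 11.27
position: [0.4124, 0.0199, 0.2051]
ee_rot: [0.131, -0.0, 0.991, 0.0]
contact_force: [0.7, 0.6, -0.8]
width: -0.0002
gripper_force: 0.0
```

View pics/s3.png

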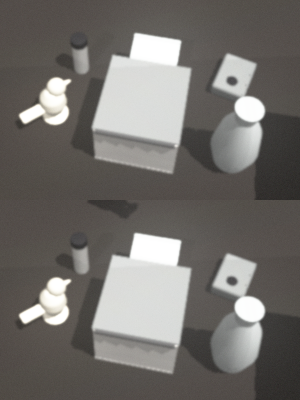

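The before and after crops match: the lid is shut at (95-190, 255-345), the lever is up at (155,245), and all the bystanders are in place.

```bash
python3 -c "
from rig import manip
print(manip.sign_off())"
```

```text
the job is handed in; nothing more can be done
None
```

The lid was opened fully by the lever, held open for over 2.5 s with the batteries in view and eased shut; the box and bystanders show no visible movement, the arm is clear and the job is handed in.

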